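# Refit the slide warmer's knob

## Task

The heat control knob has come off the slide warmer. Put it back on its D-shaft without forcing it, push it home until it snaps and sits flush on the deck, then turn it so that its pointer faces the raised mark, and let go. Leave the other things on the bench where they are.

Things in the scene. Friction and masses are not known exactly. Their poses are not given: they have to be found in the camera images.
- knob: Loose dark bar knob, standing bore down on the bench, 50 g. A round skirt (48 mm across, 4 mm thick) carries a bar grip 26 mm wide (along y), 42 mm long (along x), 4 to 32 mm above the underside, with flat parallel sides and a tapered nose at +x (the pointer, pale line on top). Origin: centre of the underside, on the bore's axis; z up, +x the way the pointer points.
- knob_bore (a point): Point on the knob's axis 15.5 mm above its underside, where the D bore starts; below it is a round-ish mouth 16.8 mm across. The D bore is 13 mm wide along y, its back wall 6.4 mm from the axis at -x, its flat 3.3 mm from the axis on the pointer (+x) side; it ends 28 mm above the underside. Knob's axes.
- knob_pointer (a point): Tip of the knob's pointer: 26 mm from the knob's axis along its +x, 2 mm above its underside.
- warmer: Slide warmer, a white box 240 (x) x 300 (y) x 70 mm standing fast on the bench, a dark warm plate on the rear part of its top, 4 mm higher. Origin: centre of its underside; +x runs from its front edge to its rear, z up. The deck before the plate is level, 70 mm above the bench, and carries the bare steel D-shaft.
- shaft_foot (a point): Point on the shaft's axis at deck level; the seated knob's origin comes here. The axes are the warmer's and do not turn with the shaft. The upright steel shaft is 26 mm high: a round boss 16 mm across up to 12 mm, tapered to 15 mm, then the D end, 12 mm across with one flat 3 mm from the axis and a 1 mm chamfer on top.
- shaft_top (a point): Point on the axis at the shaft's top, 26 mm above the deck. Its flat faces an unmeasured way, from 1.0 rad anticlockwise to 0.4 rad clockwise (from above) of the warmer's +x. The boss centres the knob below 15 mm; it goes on only with its flat within about 0.15 rad of the shaft's, else its underside stops 9.5 to 10.5 mm above the deck. Friction (0.05 N m) holds the shaft if pressed lightly.
- shaft_catch (a point): Point on the axis 5.3 mm above the deck, where two sprung balls stick out of the boss. An aligned knob slides freely until its underside is 7 mm above the deck, then the balls resist with 6 to 17 N until at about 3 mm they snap and it drops onto the deck. All contact forces between knob and warmer together must stay under 80 N. Once on, the knob turns the shaft, which stays where left.
- mark (a point): Point on the deck 26 mm from the shaft's axis, 0.95 rad clockwise (from above) of the warmer's +x: here comes the pointer's tip when it faces the raised mark, a dark bar 10 x 4 mm, 2 mm high, lying radially 29 to 39 mm from the axis. The shaft's stop is 0.35 rad beyond it.
- dish: Bystander: clear round culture dish, 90 mm across, 16 mm high. Origin: centre of its underside. Leave it alone.
- cap: Bystander: round dark cap with a grey top, 32 mm across, 18 mm high. Origin: centre of its underside. Leave it alone.
- lens: Bystander: steel microscope objective, 26 mm across, 40 mm high. Origin: centre of its underside. Leave it alone.
- slidebox: Bystander: grey slide box, 85 x 35 x 30 mm. Origin: centre of its underside. Leave it alone.
- beaker: Bystander: glass beaker, 66 mm across, 85 mm high. Origin: centre of its underside. Leave it alone.
- reagent: Bystander: amber bottle, 60 mm across, 140 mm high. Origin: centre of its underside. Leave it alone.
- oil: Bystander: small amber bottle, 28 mm across, 65 mm high. Origin: centre of its underside. Leave it alone.
Not all that is in view belongs to the job. Leave any purple or red look-alike of the knob alone.

How it is judged (in metres and radians):
On the way, in this order (a step that is already met when the one before it is completed fails the run):
1. the knob is lifted off the bench (height (world z) of knob above 0.04 m), for 0.1 s.
2. the knob is on the shaft, snapped home: within 2.5 mm of the axis, upright, underside within 2 mm of the deck (horizontal distance between knob and shaft_foot below 0.0025 m and z of knob in the frame of shaft_foot below 0.002 m and angle between knob's own z axis and vertical below 0.06 rad), for 0.2 s.
At the end, for the whole second after the job is handed in: The knob sits snapped home on the shaft (within 2.5 mm of its axis, underside within 2 mm of the deck, upright within 0.06 rad), its pointer's tip within 5 mm (about 11 degrees) of the mark point, released and at rest (all of step 2 and horizontal distance between knob_pointer and mark below 0.005 m and linear speed of knob below 0.01 m/s and angular speed of knob below 0.1 rad/s); the robot touches nothing.
It fails at once if the knob is forced: more than 80 N between knob and warmer (contact force between knob and warmer above 80 N).
It fails at once if another thing on the bench is pushed more than 30 mm (distance of any of dish, cap, lens, slidebox, beaker, reagent, oil from where it was at the start of the episode above 0.03 m).
It also fails if it takes over 64 s, if anything falls off the work surface, if the arm or the gripper's body presses on something with over 40 N, if the wrist force passes 120 N, or if a joint passes its speed limit or range.

## Robot

A 6-joint arm with a two-finger parallel gripper is mounted at the origin on the work surface. World frame = base frame: x ahead of the robot, y to its left, z up, the work surface at z = 0. Lengths are in m, angles in degrees, forces in N, time in s.
With the tool pointing down it reaches from about 0.3 to 0.875 m from the base axis. Payload 6.4 kg.
Tool frame: the origin (TCP) lies midway between the tips of the shut fingers; the grasp point (between the pads) lies grip_depth behind it (grip_depth is the distance from the TCP to the grasp point, in m); z points along the fingers, y is the direction in which the jaws open and shut (so a half turn about z gives the same grasp; the last joint's range is limited). The gripper opens to 85 mm and grips with 20 to 120 N. Pads are 22 mm wide; open, the fingers measure 114 mm over their backs; the gripper's body (76 mm by 85 mm) begins 54 mm behind the grasp point. The pads swing forward as they close: fully open they stand 13 mm farther back than shut.
Start: joints at [53.325, 10.359, 92.074, -0, 77.567, -11.82], TCP at [0.242, 0.522, 0.231] pointing down, gripper open.
Joint ranges: [-171.53, 171.53], [-51.25, 118.39], [17.06, 147.69], [-65.23, 245.23], [0, 150.52], [-178.68, 178.68]. Speed limits (degrees/s): [147.25, 147.25, 172.46, 180, 180, 180].

## Interface

Orientations are given as a 3x3 rotation matrix whose columns are the frame's x, y, z axes.
In Python, from plant import * gives the robot as it stands.
- The arm moves only by the tool jog_arm, never from a script. Its argument "motion" is a list of rows, each an object of numbers: "rx", "ry", "rz": the turn, a rotation vector about the world's x, y, z in rad; "tx", "ty", "tz": the shift along the world's x, y, z in mm; "gripper": the closure, from -1 (fully open) to 1 (shut). A call has 1 to 8 rows; each row shifts and turns the commanded pose from where the row before left it; what a row does not reach is not made up. A row lasts 1/10 s, in which the tool goes at most 50 mm and 8.59 degrees, less where a joint would pass 70% of its speed; a pose out of reach is approached as far as the arm can. A call with a gripper value outside its range is refused whole. The fingers move at their own pace and stop on an object; the grip force is fixed at half the most. Time passes only in rows, so rows that do not move let the fingers close. It gives the time, the measured TCP pose, the force and the opening at its end, in the units of the state.
- state(): the state, without advancing time (a new reading comes with each control period).
- get_image(name): name is "scene" or "top"; returns the picture (400x640x3 uint8, red, green, blue); there is no depth.
- get_calibration(name): a dict with "fx", "fy", "cx", "cy" (pixels), "dist_coeffs" ([k1, k2, p1, p2, k3] as OpenCV has them; the pictures are not rectified), "eye" and "attitude" of the camera in the world. Camera axes: x right, y down, z forward; pixel columns grow to the right and rows downward; lengths in m; the calibration is good to about 2 mm. A picture is of the moment at which its call begins. get_calibration takes no time and is no camera call.
- job_done(): hands the job in, once; it reports no verdict.
The state is a dict: "t": time; "joint_pos": joint angles; "qvel": joint speeds; "effort": joint torques, N m; "tool_pos": TCP position; "tool_rot": TCP orientation; "contact_force": force on the tool from outside, world axes, zero at the start; "ft_torque": the same for the moment, N m; "finger_gap": finger opening in m.
Only numpy, scipy, OpenCV 4.12 (cv2) and the standard library are available. Lean on these libraries where they do the work, as an engineer would, in place of code of your own. Each camera call takes 0.05 s, during which the arm holds its last target. There are 200 camera calls.

## Working session

There is one attempt and no reset: what is moved stays moved. The work goes in short steps, Python scripts to look and compute and a tool call to move; the robot and the scene stay as the last step left them, time stands still between calls to the robot, and variables do not carry over. Pictures are saved under pics/ and viewed, about 8 in all and at most 12, crops included, and the job is handed in when it is done.

Besides the shell and the picture viewer there is one more tool, called after ">>>" as name(argument=value, ...) on one line, values as JSON. jog_arm: Moves the arm, as the interface text tells. Its arguments: {"type":"object","properties":{"motion":{"type":"array"}},"required":["motion"]}

```bash
mkdir -p pics; cat > h.py <<'E'
from plant import *
import numpy as np, cv2
def cam(n):
    c=get_calibration(n); K=np.array([[c['fx'],0,c['cx']],[0,c['fy'],c['cy']],[0,0,1.]])
    return K,np.array(c['dist_coeffs'],float),np.array(c['eye'],float),np.array(c['attitude'],float)
def ray(n,px):
    K,d,e,R=cam(n); u=cv2.undistortPoints(np.array(px,float).reshape(-1,1,2),K,d).reshape(-1,2)
    return e,np.c_[u,np.ones(len(u))]@R.T
def plane(n,px,z):
    e,v=ray(n,px); return e+v*((z-e[2])/v[:,2])[:,None]
def proj(n,P):
    K,d,e,R=cam(n); r=cv2.Rodrigues(R.T)[0]
    return cv2.projectPoints(np.array(P,float).reshape(-1,1,3),r,-R.T@e,K,d)[0].reshape(-1,2)
def tri(p1,p2):
    a,u=ray('scene',p1);b,v=ray('top',p2);u=u[0];v=v[0]
    s=np.linalg.lstsq(np.c_[u,-v],b-a,rcond=None)[0]; return (a+s[0]*u+b+s[1]*v)/2, np.linalg.norm(a+s[0]*u-b-s[1]*v)
def save(img,f): cv2.imwrite('pics/'+f,img[...,::-1])
E
python3 - <<'E'
from h import *
for n in('scene','top'):
    im=get_image(n); save(im,n+'0.png'); print(n,get_calibration(n))
s=state();print(s)
E
```

```text
scene {'fx': 373.884196237745, 'fy': 373.884196237745, 'cx': 320.16678857257443, 'cy': 199.9693210179446, 'dist_coeffs': array([-0.04408231,  0.        ,  0.        ,  0.        ,  0.        ]), 'eye': array([ 1.11346821, -0.59748216,  0.82298492]), 'attitude': array([[ 0.70807149,  0.48560609, -0.51266118],
       [ 0.70596385, -0.47056203,  0.52932639],
       [ 0.01580524, -0.73672118, -0.6760119 ]])}
top {'fx': 407.1896541824773, 'fy': 407.1896541824773, 'cx': 312.92673511924335, 'cy': 201.98828098493206, 'dist_coeffs': array([0.00932976, 0.        , 0.        , 0.        , 0.        ]), 'eye': array([0.44060752, 0.00514041, 1.37408547]), 'attitude': array([[ 0.01408668, -0.99670545,  0.07987369],
       [-0.99987667, -0.01348657,  0.00804778],
       [-0.00694404, -0.07997721, -0.9967725 ]])}
{'t': 0.1, 'joint_pos': array([ 5.33239268e+01,  1.03983232e+01,  9.21248157e+01, -8.31252837e-04,
        7.75685788e+01, -1.18200639e+01]), 'qvel': array([-0.05504037, -0.07289866, -0.20152261, -0.00863833,  0.13577444,
       -0.02684661]), 'effort': array([-1.43120407e-03, -4.45880806e+01, -3.52239740e+01, -3.89611023e-04,
        4.12968991e-03, -5.41846964e-05]), 'tool_pos': array([0.24138161, 0.52133713, 0.23047689]), 'tool_rot': array([[-9.07368180e-01,  4.20335692e-01, -9.44764295e-04],
       [ 4.20336636e-01,  9.07367314e-01, -1.29232419e-03],
       [ 3.14038259e-04, -1.56973289e-03, -9.99998719e-01]]), 'contact_force': array([-0.43696879,  0.84479778, -0.88090107]), 'ft_torque': array([-0.00194799,  0.00404277, -0.01275271]), 'finger_gap': 0.08550614391656786}
```

View pics/scene0.png

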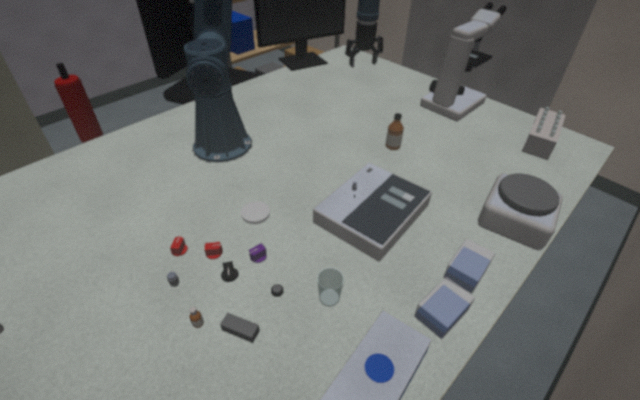

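View pics/top0.png

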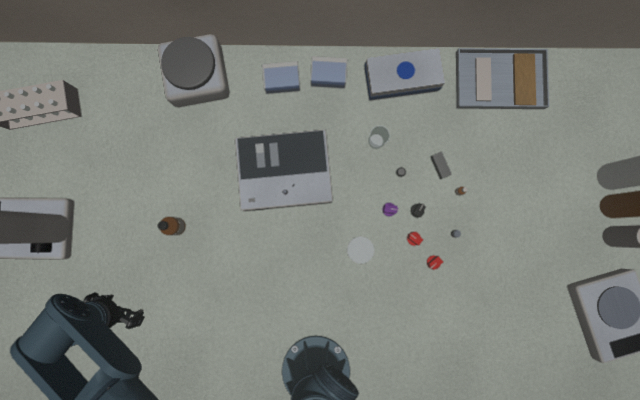

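The scene view has the dark knob at about (229,270) and the warmer's shaft at about (354,187). In the top view they are at (418,210) and (285,192). The red and purple pieces are look-alikes. Next I zoom in.

```bash
python3 - <<'E'
from h import *
t=cv2.imread('pics/top0.png');s=cv2.imread('pics/scene0.png')
def c(i,x,y,w,h): return cv2.resize(i[y-h:y+h,x-w:x+w],(400,300),interpolation=cv2.INTER_CUBIC)
cv2.imwrite('pics/z1.png',np.vstack([np.hstack([c(t,418,210,20,15),c(t,285,190,32,24)]),np.hstack([c(s,229,270,20,15),c(s,362,184,32,24)])]))
for nm,im,(x,y) in(('top',t,(418,210)),('scene',s,(229,270))):
    g=im[y-18:y+18,x-14:x+14].max(2); m=(g<75).astype(np.uint8)
    n,l,st,ce=cv2.connectedComponentsWithStats(m)
    k=1+np.argmax(st[1:,4]); ct=ce[k]+[x-14,y-18]; print(nm,ct,st[k],plane(nm,[ct],0.015))
# warmer corners in top (deck white box)
for px,z in(((285,192),.09),((294,185),.072)): print(plane('top',[px],z))
E
```

```text
top [417.02307692 210.13846154] [  7  12  14  13 130] [[ 0.5269446 -0.3314283  0.015    ]]
scene [229.05 272.14] [  7  10  16  19 200] [[ 0.5322315  -0.33691483  0.015     ]]
[[0.57408087 0.10451485 0.09      ]]
[[0.59899124 0.07736236 0.072     ]]
```

View pics/z1.png

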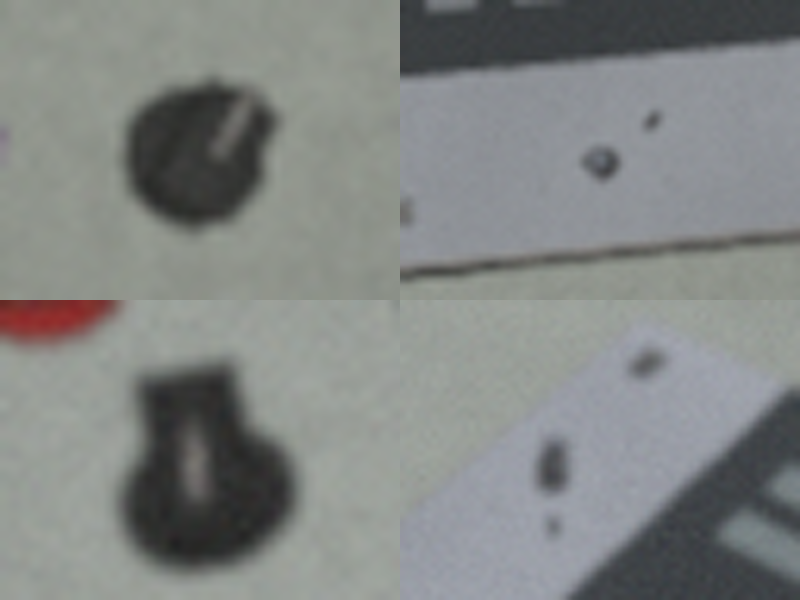

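```bash
python3 - <<'E'
from h import *
import plant; print([n for n in dir(plant) if n[0]!='_'], getattr(plant,'grip_depth',None))
t=cv2.imread('pics/top0.png').astype(float);s=cv2.imread('pics/scene0.png').astype(float)
def cen(im,x0,x1,y0,y1,thr):
    g=im[y0:y1,x0:x1].mean(2); bg=np.median(g); w=np.clip(bg-g-thr,0,None); yy,xx=np.mgrid[y0:y1,x0:x1]
    return np.array([(w*xx).sum(),(w*yy).sum()])/w.sum()
print('knob skirt top',plane('top',[(417.3,210.2)],.004),'scene',plane('scene',[(229.45,274.7)],.003))
mt=cen(t,289,300,180,188,12); ms=cen(s,350,359,193,201,12); print('mark px',mt,ms)
print('mark',plane('top',[mt],.0715),plane('scene',[ms],.0715),tri(ms,mt))
st=cen(t,279,291,187,197,12); ss=cen(s,348,360,177,193,12); print('shaft px',st,ss,tri(ss,st))
print('shaft@.083',plane('top',[st],.083),plane('scene',[ss],.083))
# plate front edge in the top view: subpixel transition per column
P=[];F=[]
for x in range(246,324,3):
    g=t[165:190,x-1:x+2].mean((1,2)); k=np.argmax(np.diff(g)); d=np.diff(g)[max(k-2,0):k+3]
    P.append((x,165+max(k-2,0)+.5+(d*np.arange(len(d))).sum()/d.sum()))
P=np.array(P); W=plane('top',P,.074)
l=cv2.fitLine(W[:,:2].astype(np.float32),cv2.DIST_HUBER,0,.01,.01).ravel(); print('plate edge',l,'warmer yaw',np.degrees(np.arctan2(l[1],l[0]))-90)
# pointer line
a=plane('top',[(418-20+22-.5,195+15-.5),(418-20+24.8-.5,195+9.7-.5)],.032); d=a[1]-a[0]; print('knob yaw top',np.degrees(np.arctan2(d[1],d[0])),a)
a=plane('scene',[(209+20-.5,255+20-.5),(209+19.6-.5,255+14-.5)],.032); print(a)
E
```

```text
['MotionError', 'get_calibration', 'get_image', 'grip_depth', 'job_done', 'state'] 0.0187
knob skirt top [[ 0.52744889 -0.33507925  0.004     ]] scene [[ 0.53126202 -0.33714253  0.003     ]]
mark px [292.94454713 184.92236599] [354.0951087  195.82608696]
mark [[0.59925859 0.08079507 0.0715    ]] [[0.6017733  0.07756933 0.0715    ]] (array([0.59953323, 0.08085625, 0.06802187]), np.float64(0.0004066770814395144))
shaft px [285.01718464 191.80804388] [353.95602153 186.36500278] (array([0.57615145, 0.10556637, 0.07667847]), np.float64(0.0001831699997681094))
shaft@.083 [[0.57542438 0.10501379 0.083     ]] [[0.58075958 0.09968434 0.083     ]]
plate edge [ 0.10772534 -0.9941807   0.6304264   0.11261044] warmer yaw -173.8158
knob yaw top -27.86306549747531 [[ 0.52808324 -0.33536491  0.032     ]
 [ 0.54571639 -0.34468663  0.032     ]]
[[ 0.54963574 -0.34773658  0.032     ]
 [ 0.53310362 -0.33740907  0.032     ]]
```

>>> jog_arm(motion=[{"tx":16,"ty":-47,"rz":-0.026,"gripper":-0.25},{"tx":16,"ty":-47,"rz":-0.026,"gripper":-0.25},{"tx":16,"ty":-47,"gripper":-0.25},{"tx":16,"ty":-47,"gripper":-0.25},{"tx":16,"ty":-47,"gripper":-0.25},{"tx":16,"ty":-47,"gripper":-0.25},{"tx":16,"ty":-47,"gripper":-0.25},{"tx":16,"ty":-47,"gripper":-0.25}])

```text
invalid input at $.motion[0]: expected keys rx, ry, rz, tx, ty, tz, gripper
```

>>> jog_arm(motion=[{"rx":0,"ry":0,"rz":-0.026,"tx":16,"ty":-47,"tz":0,"gripper":-0.25},{"rx":0,"ry":0,"rz":-0.026,"tx":16,"ty":-47,"tz":0,"gripper":-0.25},{"rx":0,"ry":0,"rz":0,"tx":16,"ty":-47,"tz":0,"gripper":-0.25},{"rx":0,"ry":0,"rz":0,"tx":16,"ty":-47,"tz":0,"gripper":-0.25},{"rx":0,"ry":0,"rz":0,"tx":16,"ty":-47,"tz":0,"gripper":-0.25},{"rx":0,"ry":0,"rz":0,"tx":16,"ty":-47,"tz":0,"gripper":-0.25},{"rx":0,"ry":0,"rz":0,"tx":16,"ty":-47,"tz":0,"gripper":-0.25},{"rx":0,"ry":0,"rz":0,"tx":16,"ty":-47,"tz":0,"gripper":-0.25}])

```text
t: 0.9
tool_pos: [0.3696, 0.144, 0.2312]
tool_rot: [[-0.885, 0.467, 0.0], [0.467, 0.885, 0.0], [-0.0, 0.0, -1.0]]
contact_force: [1.5, 0.3, 0.8]
finger_gap: 0.0534
```

>>> jog_arm(motion=[{"rx":0,"ry":0,"rz":0,"tx":16,"ty":-47,"tz":0,"gripper":-0.25},{"rx":0,"ry":0,"rz":0,"tx":16,"ty":-47,"tz":0,"gripper":-0.25},{"rx":0,"ry":0,"rz":0,"tx":16,"ty":-47,"tz":0,"gripper":-0.25},{"rx":0,"ry":0,"rz":0,"tx":16,"ty":-47,"tz":0,"gripper":-0.25},{"rx":0,"ry":0,"rz":0,"tx":16,"ty":-47,"tz":-20,"gripper":-0.25},{"rx":0,"ry":0,"rz":0,"tx":16,"ty":-47,"tz":-20,"gripper":-0.25},{"rx":0,"ry":0,"rz":0,"tx":16,"ty":-47,"tz":-20,"gripper":-0.25},{"rx":0,"ry":0,"rz":0,"tx":16,"ty":-47,"tz":-20,"gripper":-0.25}])

```text
t: 1.7
tool_pos: [0.4935, -0.2197, 0.1554]
tool_rot: [[-0.884, 0.467, -0.0], [0.467, 0.884, 0.0], [0.0, 0.0, -1.0]]
contact_force: [0.2, 0.1, 0.6]
finger_gap: 0.0532
```

>>> jog_arm(motion=[{"rx":0,"ry":0,"rz":0,"tx":10,"ty":-36,"tz":-15,"gripper":-0.25},{"rx":0,"ry":0,"rz":0,"tx":10,"ty":-36,"tz":-25,"gripper":-0.25},{"rx":0,"ry":0,"rz":0,"tx":11,"ty":-34,"tz":-30,"gripper":-0.25},{"rx":0,"ry":0,"rz":0,"tx":0,"ty":0,"tz":0,"gripper":-0.25},{"rx":0,"ry":0,"rz":0,"tx":0,"ty":0,"tz":0,"gripper":-0.25},{"rx":0,"ry":0,"rz":0,"tx":0,"ty":0,"tz":0,"gripper":-0.25}])

```text
t: 2.3
tool_pos: [0.5247, -0.3233, 0.0874]
tool_rot: [[-0.885, 0.467, 0.001], [0.467, 0.885, -0.0], [-0.001, 0.0, -1.0]]
contact_force: [-0.9, -0.2, -0.4]
finger_gap: 0.0537
```

```bash
python3 - <<'E'
from h import *
s=state();print(s['tool_pos'])
ims=[]
for n,q in(('top',(418,205)),('scene',(229,262))):
    im=get_image(n); save(im,n+'1.png'); x,y=q; p=proj(n,s['tool_pos']);print(n,p, plane(n,[p[0]],.004))
    ims.append(cv2.resize(im[y-25:y+25,x-25:x+25],(400,400),interpolation=cv2.INTER_CUBIC))
save(np.hstack(ims),'z2.png')
E
```

```text
[ 0.52471359 -0.32331903  0.08738285]
top [[420.13666211 209.43280404]] [[ 0.53016396 -0.34460436  0.004     ]]
scene [[227.45939475 250.08774328]] [[ 0.45797638 -0.29224177  0.004     ]]
```

View pics/z2.png

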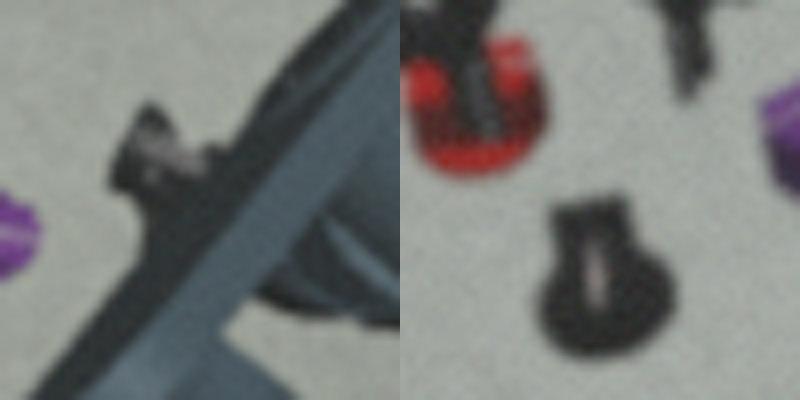

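The top view is hidden by the arm. The scene view shows both fingertips straddling above the knob, with their midpoint near (227,251). The tool is about 13 mm short in y, so I correct that and go down.

>>> jog_arm(motion=[{"rx":0,"ry":0,"rz":0,"tx":4,"ty":-13,"tz":0,"gripper":-0.25},{"rx":0,"ry":0,"rz":0,"tx":0,"ty":0,"tz":-20,"gripper":-0.25},{"rx":0,"ry":0,"rz":0,"tx":0,"ty":0,"tz":-22,"gripper":-0.25},{"rx":0,"ry":0,"rz":0,"tx":0,"ty":0,"tz":0,"gripper":-0.25},{"rx":0,"ry":0,"rz":0,"tx":0,"ty":0,"tz":0,"gripper":-0.25}])

```text
t: 2.9
tool_pos: [0.5288, -0.3371, 0.0453]
tool_rot: [[-0.884, 0.467, 0.0], [0.467, 0.884, -0.0], [-0.0, -0.0, -1.0]]
contact_force: [0.2, 0.1, -0.0]
finger_gap: 0.0534
```

```bash
python3 - <<'E'
from h import *
s=state();print(s['tool_pos'])
n,q=('scene',(229,262))
im=get_image(n); save(im,n+'2.png'); x,y=q; print(proj(n,s['tool_pos']))
save(cv2.resize(im[y-25:y+25,x-25:x+25],(600,600),interpolation=cv2.INTER_CUBIC),'z3.png')
E
```

```text
[ 0.52876152 -0.33712506  0.04530327]
[[226.43064413 264.3211283 ]]
```

View pics/z3.png

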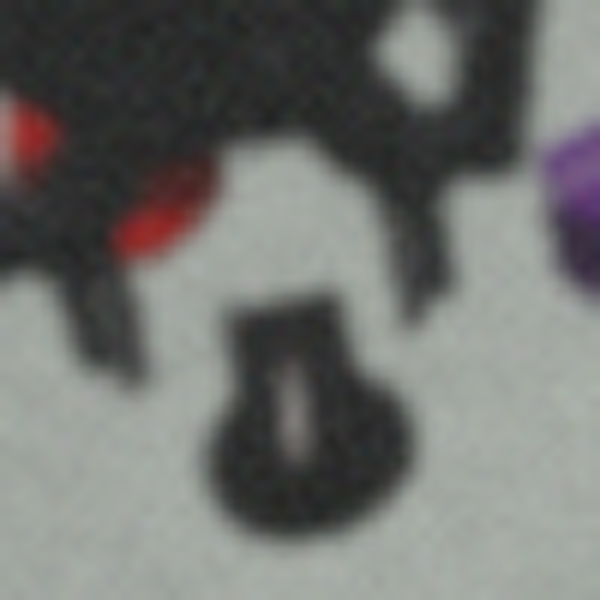

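The scene view shows the fingers straddling the grip bar: tip corners at about (145,388) and (405,325) in the crop, with the bar between them. I go down and grip.

>>> jog_arm(motion=[{"rx":0,"ry":0,"rz":0,"tx":1,"ty":1,"tz":-20,"gripper":-0.25},{"rx":0,"ry":0,"rz":0,"tx":0,"ty":0,"tz":-20,"gripper":-0.25},{"rx":0,"ry":0,"rz":0,"tx":0,"ty":0,"tz":0,"gripper":-0.25},{"rx":0,"ry":0,"rz":0,"tx":0,"ty":0,"tz":0,"gripper":0.1},{"rx":0,"ry":0,"rz":0,"tx":0,"ty":0,"tz":0,"gripper":1},{"rx":0,"ry":0,"rz":0,"tx":0,"ty":0,"tz":0,"gripper":1},{"rx":0,"ry":0,"rz":0,"tx":0,"ty":0,"tz":0,"gripper":1},{"rx":0,"ry":0,"rz":0,"tx":0,"ty":0,"tz":0,"gripper":1}])

```text
t: 3.75
tool_pos: [0.5307, -0.337, 0.0067]
tool_rot: [[-0.884, 0.467, 0.003], [0.467, 0.884, -0.002], [-0.003, -0.001, -1.0]]
contact_force: [-0.1, -0.7, 7.1]
finger_gap: 0.0251
```

>>> jog_arm(motion=[{"rx":0,"ry":0,"rz":0,"tx":0,"ty":0,"tz":15,"gripper":1},{"rx":0,"ry":0,"rz":0,"tx":0,"ty":0,"tz":35,"gripper":1},{"rx":0,"ry":0,"rz":0,"tx":0,"ty":0,"tz":45,"gripper":1},{"rx":0,"ry":0,"rz":0,"tx":0,"ty":10,"tz":45,"gripper":1},{"rx":0,"ry":0,"rz":0.05,"tx":6,"ty":35,"tz":20,"gripper":1},{"rx":0,"ry":0,"rz":0.05,"tx":6,"ty":45,"tz":0,"gripper":1},{"rx":0,"ry":0,"rz":0.05,"tx":6,"ty":45,"tz":0,"gripper":1},{"rx":0,"ry":0,"rz":0.05,"tx":6,"ty":45,"tz":0,"gripper":1}])

```text
t: 4.55
tool_pos: [0.5535, -0.1544, 0.1661]
tool_rot: [[-0.96, 0.281, 0.001], [0.281, 0.96, -0.001], [-0.001, -0.0, -1.0]]
contact_force: [0.4, 0.3, -1.1]
finger_gap: 0.0252
```

>>> jog_arm(motion=[{"rx":0,"ry":0,"rz":0.04,"tx":6,"ty":45,"tz":0,"gripper":1},{"rx":0,"ry":0,"rz":0.04,"tx":6,"ty":45,"tz":0,"gripper":1},{"rx":0,"ry":0,"rz":0,"tx":5,"ty":45,"tz":0,"gripper":1},{"rx":0,"ry":0,"rz":0,"tx":5,"ty":45,"tz":0,"gripper":1},{"rx":0,"ry":0,"rz":0,"tx":3,"ty":40,"tz":0,"gripper":1},{"rx":0,"ry":0,"rz":0,"tx":0,"ty":20,"tz":-10,"gripper":1},{"rx":0,"ry":0,"rz":0,"tx":0,"ty":0,"tz":-15,"gripper":1},{"rx":0,"ry":0,"rz":0,"tx":0,"ty":0,"tz":0,"gripper":1}])

```text
t: 5.35
tool_pos: [0.5766, 0.0843, 0.1377]
tool_rot: [[-0.979, 0.203, -0.004], [0.203, 0.979, -0.0], [0.004, -0.001, -1.0]]
contact_force: [-0.7, -1.0, -1.4]
finger_gap: 0.0251
```

>>> jog_arm(motion=[{"rx":0,"ry":0,"rz":0,"tx":0,"ty":20,"tz":0,"gripper":1},{"rx":0,"ry":0,"rz":0,"tx":0,"ty":0,"tz":-15,"gripper":1},{"rx":0,"ry":0,"rz":0,"tx":0,"ty":0,"tz":0,"gripper":1},{"rx":0,"ry":0,"rz":0,"tx":0,"ty":0,"tz":0,"gripper":1},{"rx":0,"ry":0,"rz":0,"tx":0,"ty":0,"tz":0,"gripper":1}])

```text
t: 5.85
tool_pos: [0.5786, 0.1031, 0.1247]
tool_rot: [[-0.979, 0.205, 0.0], [0.205, 0.979, -0.0], [-0.0, -0.0, -1.0]]
contact_force: [0.0, -0.0, -0.4]
finger_gap: 0.0254
```

```bash
python3 - <<'E'
from h import *
s=state();T=s['tool_pos'];print(T)
im0=cv2.imread('pics/scene0.png')[...,::-1]
im=get_image('scene'); save(im,'scene3.png'); save(get_image('top'),'top3.png')
a=[cv2.resize(i[160:205,332:377],(400,400),interpolation=cv2.INTER_CUBIC) for i in(im,im0)]
save(np.hstack(a),'z4.png')
print(proj('scene',[T-[0,0,.0067],[.577,.105,.07],[.577,.105,.096]]))
E
```

```text
[0.57864154 0.10307157 0.12470347]
[[355.05879611 176.64939887]
 [353.84729851 188.22159272]
 [354.49967929 181.75266637]]
```

View pics/z4.png

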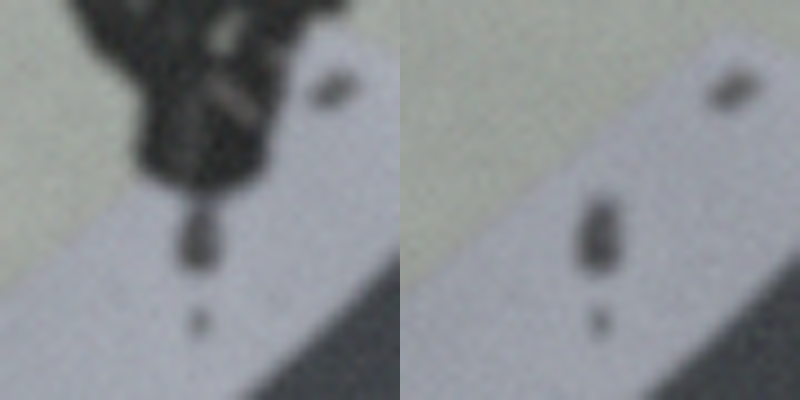

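The scene view shows the knob's skirt (crop columns 135–268, bottom row 190) just above the shaft (boss column about 199, foot row about 270). I measure the sub-pixel offset next.

```bash
cat > off.py <<'E'
from h import *
def edge(v,lev):  # first crossing index from bright to dark
    k=np.argmax(v<lev); return k-1+(v[k-1]-lev)/(v[k-1]-v[k])
s0=cv2.imread('pics/scene0.png').mean(2); s1=cv2.imread('pics/scene3.png').mean(2)
# knob edges at rows around skirt
for r in (176,177,178,179):
    row=s1[r]; L=340+edge(row[340:352],100); R=370-edge(row[370:356:-1],100); print('skirt row',r,round(L,2),round(R,2),round((L+R)/2,2))
for c in(353,354,355):
    print('skirt bottom col',c,s1[178:186,c].round())
for r in range(180,193): print('shaft row',r,s0[r,348:360].round().astype(int), 'c=%.2f'%((lambda w:(w*np.arange(348,360)).sum()/w.sum())(np.clip(150-s0[r,348:360],0,None))))
a=np.linspace(0,6.283,200)
T=np.array([.5786,.1031,.118]); circ=T+np.c_[.024*np.cos(a),.024*np.sin(a),0*a]
p=proj('scene',circ); q=proj('scene',circ+[0,0,.004]); pp=np.r_[p,q]; print('proj skirt L,R,bottom',pp[:,0].min(),pp[:,0].max(),pp[:,1].max())
f=np.array([.577,.105,.07]); c2=np.c_[.008*np.cos(a),.008*np.sin(a),0*a]
b=proj('scene',f+c2); b2=proj('scene',f+c2+[0,0,.012]); print('boss foot cols',b[:,0].min(),b[:,0].max(),'bottom',b[:,1].max(),'boss12 cols',b2[:,0].min(),b2[:,0].max())
c3=proj('scene',f+c2*.75+[0,0,.026]);print('top cols',c3[:,0].min(),c3[:,0].max(),'toprow',c3[:,1].min())
J=[proj('scene',T+d)[0]-proj('scene',T)[0] for d in([.001,0,0],[0,.001,0])];print('px per mm',J)
E
python3 off.py
```

```text
skirt row 176 346.8 361.55 354.17
skirt row 177 346.87 361.51 354.19
skirt row 178 347.11 361.31 354.21
skirt row 179 347.95 360.66 354.3
skirt bottom col 353 [ 61.  60.  61.  79. 106. 115. 103.  88.]
skirt bottom col 354 [54. 46. 46. 70. 87. 95. 83. 82.]
skirt bottom col 355 [43. 49. 50. 67. 89. 99. 98. 94.]
shaft row 180 [159 163 161 163 156 160 157 156 159 159 159 159] c=nan
shaft row 181 [161 161 160 161 153 149 144 146 151 154 157 160] c=354.29
shaft row 182 [162 162 163 160 147 133 127 128 135 152 156 161] c=354.35
shaft row 183 [160 162 160 155 140 115 100 106 126 143 154 160] c=354.35
shaft row 184 [161 158 160 153 129  99  85  92 120 147 159 161] c=354.15
shaft row 185 [160 162 158 145 114  87  81  92 117 142 156 158] c=353.99
shaft row 186 [162 159 159 137 106  81  82  92 115 143 156 163] c=353.84
shaft row 187 [160 161 157 137 104  77  77  87 113 141 156 161] c=353.87
shaft row 188 [158 160 155 136 106  78  73  84 109 142 161 161] c=353.90
shaft row 189 [161 159 158 140 112  90  87  97 122 148 157 161] c=353.81
shaft row 190 [162 162 161 149 134 121 113 120 139 154 163 161] c=353.91
shaft row 191 [161 159 163 159 153 142 142 149 156 161 161 156] c=353.54
shaft row 192 [161 160 163 161 160 160 160 160 159 162 162 160] c=nan
proj skirt L,R,bottom 347.05914452751165 363.1839360056516 181.75846499820975
boss foot cols 351.2602393958346 356.4352490792165 bottom 189.91927059597418 boss12 cols 351.54071253471807 356.7522420913742
top cols 352.5293564432974 356.4704664316995 toprow 180.49655011797248
px per mm [array([0.25184276, 0.15126682]), array([ 0.21838403, -0.14552855])]off.py:10: RuntimeWarning: invalid value encountered in scalar divide
  for r in range(180,193): print('shaft row',r,s0[r,348:360].round().astype(int), 'c=%.2f'%((lambda w:(w*np.arange(348,360)).sum()/w.sum())(np.clip(150-s0[r,348:360],0,None))))
```

The scene and top estimates agree: the knob sits about 3.5 mm behind the TCP along its bar. The shaft is about (+1.5,+1.5) mm from the knob axis.

>>> jog_arm(motion=[{"rx":0,"ry":0,"rz":0,"tx":1.5,"ty":1.5,"tz":0,"gripper":1},{"rx":0,"ry":0,"rz":0,"tx":0,"ty":0,"tz":-12,"gripper":1},{"rx":0,"ry":0,"rz":0,"tx":0,"ty":0,"tz":-10,"gripper":1},{"rx":0,"ry":0,"rz":0,"tx":0,"ty":0,"tz":-3,"gripper":1},{"rx":0,"ry":0,"rz":0,"tx":0,"ty":0,"tz":0,"gripper":1},{"rx":0,"ry":0,"rz":0,"tx":0,"ty":0,"tz":0,"gripper":1}])

```text
t: 6.55
tool_pos: [0.5799, 0.1057, 0.0993]
tool_rot: [[-0.979, 0.204, -0.0], [0.204, 0.979, -0.0], [0.0, -0.0, -1.0]]
contact_force: [-0.0, 0.5, -0.4]
finger_gap: 0.0247
```

>>> jog_arm(motion=[{"rx":0,"ry":0,"rz":0,"tx":0,"ty":0,"tz":-3,"gripper":1},{"rx":0,"ry":0,"rz":0,"tx":0,"ty":0,"tz":-3,"gripper":1},{"rx":0,"ry":0,"rz":0,"tx":0,"ty":0,"tz":0,"gripper":1}])

```text
t: 6.85
tool_pos: [0.5797, 0.1056, 0.0931]
tool_rot: [[-0.979, 0.204, -0.001], [0.204, 0.979, -0.0], [0.001, -0.0, -1.0]]
contact_force: [0.3, -0.1, 0.1]
finger_gap: 0.0256
```

>>> jog_arm(motion=[{"rx":0,"ry":0,"rz":0,"tx":0,"ty":0,"tz":-1.5,"gripper":1},{"rx":0,"ry":0,"rz":0,"tx":0,"ty":0,"tz":-1,"gripper":1},{"rx":0,"ry":0,"rz":0,"tx":0,"ty":0,"tz":0,"gripper":1}])

```text
t: 7.15
tool_pos: [0.5799, 0.1057, 0.0909]
tool_rot: [[-0.979, 0.204, -0.0], [0.204, 0.979, -0.0], [0.0, -0.0, -1.0]]
contact_force: [-1.1, -0.6, 0.1]
finger_gap: 0.0249
```

>>> jog_arm(motion=[{"rx":0,"ry":0,"rz":0,"tx":0,"ty":0,"tz":-1.5,"gripper":1},{"rx":0,"ry":0,"rz":0,"tx":0,"ty":0,"tz":0,"gripper":1}])

```text
t: 7.35
tool_pos: [0.5798, 0.1056, 0.0894]
tool_rot: [[-0.979, 0.204, -0.0], [0.204, 0.979, 0.0], [0.0, -0.0, -1.0]]
contact_force: [0.2, -0.2, -0.8]
finger_gap: 0.0248
```

>>> jog_arm(motion=[{"rx":0,"ry":0,"rz":0,"tx":0,"ty":0,"tz":-1,"gripper":1},{"rx":0,"ry":0,"rz":0,"tx":0,"ty":0,"tz":0,"gripper":1}])

```text
t: 7.55
tool_pos: [0.5801, 0.1056, 0.0885]
tool_rot: [[-0.979, 0.204, 0.0], [0.204, 0.979, -0.0], [-0.0, -0.0, -1.0]]
contact_force: [0.6, 0.0, -0.8]
finger_gap: 0.0251
```

>>> jog_arm(motion=[{"rx":0,"ry":0,"rz":0,"tx":0,"ty":0,"tz":-1,"gripper":1},{"rx":0,"ry":0,"rz":0,"tx":0,"ty":0,"tz":0,"gripper":1}])

```text
t: 7.75
tool_pos: [0.5801, 0.1055, 0.0876]
tool_rot: [[-0.979, 0.204, 0.0], [0.204, 0.979, -0.0], [-0.0, -0.0, -1.0]]
contact_force: [0.9, -1.2, -0.3]
finger_gap: 0.0251
```

>>> jog_arm(motion=[{"rx":0,"ry":0,"rz":0,"tx":0,"ty":0,"tz":-1,"gripper":1},{"rx":0,"ry":0,"rz":0,"tx":0,"ty":0,"tz":0,"gripper":1}])

```text
t: 7.95
tool_pos: [0.5802, 0.1055, 0.0866]
tool_rot: [[-0.979, 0.204, 0.0], [0.204, 0.979, -0.0], [-0.0, -0.0, -1.0]]
contact_force: [1.0, -1.0, 0.6]
finger_gap: 0.025
```

>>> jog_arm(motion=[{"rx":0,"ry":0,"rz":0,"tx":0,"ty":0,"tz":-1,"gripper":1},{"rx":0,"ry":0,"rz":0,"tx":0,"ty":0,"tz":0,"gripper":1}])

```text
t: 8.15
tool_pos: [0.5803, 0.1056, 0.0856]
tool_rot: [[-0.979, 0.204, 0.001], [0.204, 0.979, -0.0], [-0.001, 0.0, -1.0]]
contact_force: [1.5, -0.7, -0.6]
finger_gap: 0.0246
```

>>> jog_arm(motion=[{"rx":0,"ry":0,"rz":0,"tx":0,"ty":0,"tz":-1,"gripper":1},{"rx":0,"ry":0,"rz":0,"tx":0,"ty":0,"tz":0,"gripper":1}])

```text
t: 8.35
tool_pos: [0.5804, 0.1056, 0.0847]
tool_rot: [[-0.979, 0.204, 0.001], [0.204, 0.979, -0.0], [-0.001, 0.0, -1.0]]
contact_force: [3.1, -2.0, -0.7]
finger_gap: 0.025
```

>>> jog_arm(motion=[{"rx":0,"ry":0,"rz":0,"tx":0,"ty":0,"tz":-0.7,"gripper":1},{"rx":0,"ry":0,"rz":0,"tx":0,"ty":0,"tz":0,"gripper":1}])

```text
t: 8.55
tool_pos: [0.5804, 0.1055, 0.084]
tool_rot: [[-0.979, 0.204, 0.001], [0.204, 0.979, -0.0], [-0.001, 0.0, -1.0]]
contact_force: [3.4, -1.3, 0.5]
finger_gap: 0.0251
```

>>> jog_arm(motion=[{"rx":0,"ry":0,"rz":0,"tx":0.6,"ty":-0.3,"tz":-0.7,"gripper":1},{"rx":0,"ry":0,"rz":0,"tx":0,"ty":0,"tz":0,"gripper":1}])

```text
t: 8.75
tool_pos: [0.5805, 0.1053, 0.0831]
tool_rot: [[-0.979, 0.204, -0.0], [0.204, 0.979, 0.0], [0.0, -0.0, -1.0]]
contact_force: [1.9, -1.5, 0.7]
finger_gap: 0.025
```

>>> jog_arm(motion=[{"rx":0,"ry":0,"rz":0,"tx":0,"ty":0,"tz":-0.7,"gripper":1},{"rx":0,"ry":0,"rz":0,"tx":0,"ty":0,"tz":0,"gripper":1}])

```text
t: 8.95
tool_pos: [0.5806, 0.1051, 0.0826]
tool_rot: [[-0.979, 0.204, -0.0], [0.204, 0.979, -0.0], [-0.0, -0.0, -1.0]]
contact_force: [1.1, -2.3, 3.7]
finger_gap: 0.0251
```

>>> jog_arm(motion=[{"rx":0,"ry":0,"rz":0,"tx":0,"ty":-0.2,"tz":-0.7,"gripper":1},{"rx":0,"ry":0,"rz":0,"tx":0,"ty":0,"tz":0,"gripper":1}])

```text
t: 9.15
tool_pos: [0.5806, 0.1052, 0.082]
tool_rot: [[-0.979, 0.204, 0.0], [0.204, 0.979, 0.0], [-0.0, 0.0, -1.0]]
contact_force: [0.7, -2.2, 4.1]
finger_gap: 0.0251
```

>>> jog_arm(motion=[{"rx":0,"ry":0,"rz":0,"tx":0,"ty":0,"tz":-0.7,"gripper":1},{"rx":0,"ry":0,"rz":0,"tx":0,"ty":0,"tz":0,"gripper":1}])

```text
t: 9.35
tool_pos: [0.5806, 0.1052, 0.081]
tool_rot: [[-0.979, 0.204, 0.0], [0.204, 0.979, 0.0], [-0.0, 0.0, -1.0]]
contact_force: [1.8, -1.3, 2.2]
finger_gap: 0.025
```

>>> jog_arm(motion=[{"rx":0,"ry":0,"rz":0,"tx":0,"ty":0,"tz":-0.7,"gripper":1},{"rx":0,"ry":0,"rz":0,"tx":0,"ty":0,"tz":0,"gripper":1}])

```text
t: 9.55
tool_pos: [0.5805, 0.1052, 0.08]
tool_rot: [[-0.979, 0.204, -0.0], [0.204, 0.979, 0.0], [0.0, 0.0, -1.0]]
contact_force: [2.6, -0.5, -0.2]
finger_gap: 0.025
```

>>> jog_arm(motion=[{"rx":0,"ry":0,"rz":0,"tx":0,"ty":0,"tz":-0.7,"gripper":1},{"rx":0,"ry":0,"rz":0,"tx":0,"ty":0,"tz":0,"gripper":1}])

```text
t: 9.75
tool_pos: [0.5804, 0.1051, 0.0792]
tool_rot: [[-0.979, 0.204, -0.0], [0.204, 0.979, 0.0], [0.0, -0.0, -1.0]]
contact_force: [3.1, -1.3, -1.9]
finger_gap: 0.025
```

>>> jog_arm(motion=[{"rx":0,"ry":0,"rz":0,"tx":0,"ty":0,"tz":-0.8,"gripper":1},{"rx":0,"ry":0,"rz":0,"tx":0,"ty":0,"tz":0,"gripper":1}])

```text
t: 9.95
tool_pos: [0.5804, 0.1051, 0.0783]
tool_rot: [[-0.979, 0.204, -0.0], [0.204, 0.979, -0.0], [0.0, -0.0, -1.0]]
contact_force: [4.4, -1.5, -3.2]
finger_gap: 0.0251
```

>>> jog_arm(motion=[{"rx":0,"ry":0,"rz":0,"tx":0,"ty":0,"tz":-0.8,"gripper":1},{"rx":0,"ry":0,"rz":0,"tx":0,"ty":0,"tz":0,"gripper":1}])

```text
t: 10.15
tool_pos: [0.5804, 0.105, 0.0776]
tool_rot: [[-0.979, 0.204, -0.0], [0.204, 0.979, -0.0], [0.0, -0.0, -1.0]]
contact_force: [3.9, -1.6, -4.9]
finger_gap: 0.0251
```

```bash
python3 - <<'E'
from h import *
s=state();T=s['tool_pos'];print(T,s['contact_force'],s['ft_torque'])
im=get_image('scene'); save(im,'scene4.png')
save(cv2.resize(im[155:205,329:379],(600,600),interpolation=cv2.INTER_CUBIC),'z5.png')
a=np.linspace(0,6.283,200)
for z in(.07,.074,.08):
    c=np.array([.577,.1055,z])+np.c_[.024*np.cos(a),.024*np.sin(a),0*a]; p=proj('scene',c); print(z,'skirt bottom row',p[:,1].max(),'crop',(p[:,1].max()+.5-155)*12,'cols',(p[:,0].min()+.5-329)*12,(p[:,0].max()+.5-329)*12)
E
```

```text
[0.58040266 0.10503661 0.07763929] [ 3.94779857 -1.55559155 -4.94758368] [-0.32062885 -0.67535255  0.00283978]
0.07 skirt bottom row 193.29175251617568 crop 465.5010301941081 cols 212.35349541782603 398.6375122788045
0.074 skirt bottom row 192.3062148510453 crop 453.67457821254357 cols 213.3283034479 400.0486525003969
0.08 skirt bottom row 190.81911384184227 crop 435.8293661021072 cols 214.79871193303165 402.17718295927784
```

View pics/z5.png

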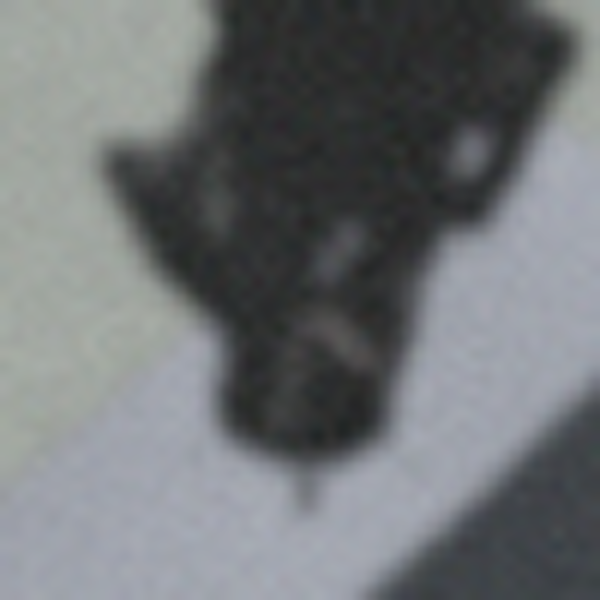

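The knob is on the shaft. The skirt's bottom is at about (302,458) in the crop, right by the mark, with no shaft visible, so it is flush or nearly so. I press gently to feel the deck.

>>> jog_arm(motion=[{"rx":0,"ry":0,"rz":0,"tx":0.3,"ty":-0.2,"tz":-0.8,"gripper":1},{"rx":0,"ry":0,"rz":0,"tx":0,"ty":0,"tz":0,"gripper":1}])

```text
t: 10.4
tool_pos: [0.5805, 0.105, 0.0771]
tool_rot: [[-0.979, 0.204, -0.001], [0.204, 0.979, 0.0], [0.001, -0.0, -1.0]]
contact_force: [1.7, -1.3, -2.4]
finger_gap: 0.0252
```

>>> jog_arm(motion=[{"rx":0,"ry":0,"rz":0,"tx":0,"ty":0,"tz":-0.8,"gripper":1},{"rx":0,"ry":0,"rz":0,"tx":0,"ty":0,"tz":0,"gripper":1}])

```text
t: 10.6
tool_pos: [0.5806, 0.1051, 0.0767]
tool_rot: [[-0.979, 0.204, -0.001], [0.204, 0.979, 0.0], [0.001, -0.0, -1.0]]
contact_force: [0.2, -1.7, 2.1]
finger_gap: 0.0252
```

Seated: TCP z of 0.0767 is the deck height plus the grasp offset, and the force is rising again. I turn clockwise about the knob axis while easing the press.

>>> jog_arm(motion=[{"rx":0,"ry":0,"rz":-0.08,"tx":-0.1,"ty":-0.3,"tz":0,"gripper":1},{"rx":0,"ry":0,"rz":-0.08,"tx":-0.1,"ty":-0.3,"tz":0,"gripper":1},{"rx":0,"ry":0,"rz":-0.08,"tx":-0.1,"ty":-0.2,"tz":0,"gripper":1},{"rx":0,"ry":0,"rz":-0.08,"tx":-0.1,"ty":-0.2,"tz":0,"gripper":1},{"rx":0,"ry":0,"rz":0,"tx":0,"ty":0,"tz":0,"gripper":1}])

```text
t: 11.1
tool_pos: [0.5803, 0.1039, 0.0767]
tool_rot: [[-0.865, 0.502, -0.0], [0.502, 0.865, -0.0], [0.0, -0.0, -1.0]]
contact_force: [-0.2, -1.5, 1.7]
finger_gap: 0.0254
```

>>> jog_arm(motion=[{"rx":0,"ry":0,"rz":-0.08,"tx":-0.2,"ty":-0.2,"tz":0,"gripper":1},{"rx":0,"ry":0,"rz":-0.08,"tx":-0.2,"ty":-0.2,"tz":0,"gripper":1},{"rx":0,"ry":0,"rz":-0.08,"tx":-0.2,"ty":-0.2,"tz":0,"gripper":1},{"rx":0,"ry":0,"rz":-0.076,"tx":-0.2,"ty":-0.2,"tz":0,"gripper":1},{"rx":0,"ry":0,"rz":0,"tx":0,"ty":0,"tz":0,"gripper":1},{"rx":0,"ry":0,"rz":0,"tx":0,"ty":0,"tz":0,"gripper":1}])

```text
t: 11.7
tool_pos: [0.5796, 0.1028, 0.0767]
tool_rot: [[-0.669, 0.744, -0.0], [0.744, 0.669, -0.001], [-0.0, -0.001, -1.0]]
contact_force: [-1.5, -4.5, 3.8]
finger_gap: 0.0253
```

```bash
python3 - <<'E'
from h import *
s=state();R=s['tool_rot'];print(s['tool_pos'],s['contact_force'],s['ft_torque'],np.arctan2(-R[1,0],-R[0,0]))
im=get_image('scene'); save(im,'scene5.png'); im2=get_image('top')
save(np.hstack([cv2.resize(i,(400,400),interpolation=cv2.INTER_CUBIC) for i in(im[160:205,332:377],im2[165:210,265:310])]),'z6.png')
E
```

```text
[0.57957017 0.10281012 0.07671966] [-1.45815681 -4.51571194  3.84195704] [-0.63811449  0.29035796 -0.00683162] -0.83859616429055
```

View pics/z6.png

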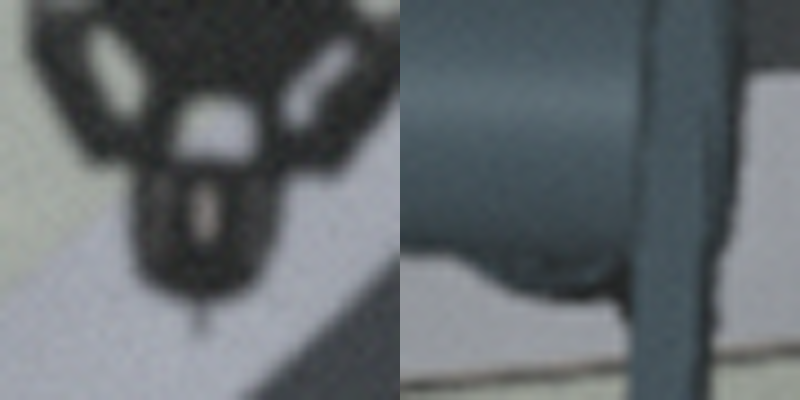

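The pale pointer line (205,190–240) points at the mark (199,320). I release and retreat straight up.

>>> jog_arm(motion=[{"rx":0,"ry":0,"rz":0,"tx":0,"ty":0,"tz":0,"gripper":-0.3},{"rx":0,"ry":0,"rz":0,"tx":0,"ty":0,"tz":0,"gripper":-0.3},{"rx":0,"ry":0,"rz":0,"tx":0,"ty":0,"tz":0,"gripper":-0.3},{"rx":0,"ry":0,"rz":0,"tx":0,"ty":0,"tz":0,"gripper":-0.3},{"rx":0,"ry":0,"rz":0,"tx":0,"ty":0,"tz":5,"gripper":-0.3},{"rx":0,"ry":0,"rz":0,"tx":0,"ty":0,"tz":20,"gripper":-0.3},{"rx":0,"ry":0,"rz":0,"tx":0,"ty":0,"tz":40,"gripper":-0.3},{"rx":0,"ry":0,"rz":0,"tx":0,"ty":0,"tz":40,"gripper":-0.3}])

```text
t: 12.6
tool_pos: [0.5789, 0.1032, 0.1822]
tool_rot: [[-0.666, 0.746, -0.002], [0.746, 0.666, 0.0], [0.001, -0.001, -1.0]]
contact_force: [0.8, -0.4, -1.1]
finger_gap: 0.0556
```

>>> jog_arm(motion=[{"rx":0,"ry":0,"rz":0,"tx":-20,"ty":30,"tz":20,"gripper":-0.3},{"rx":0,"ry":0,"rz":0,"tx":-20,"ty":45,"tz":0,"gripper":-0.3},{"rx":0,"ry":0,"rz":0,"tx":-20,"ty":45,"tz":0,"gripper":-0.3},{"rx":0,"ry":0,"rz":0,"tx":-20,"ty":45,"tz":0,"gripper":-0.3},{"rx":0,"ry":0,"rz":0,"tx":-20,"ty":45,"tz":0,"gripper":-0.3},{"rx":0,"ry":0,"rz":0,"tx":-10,"ty":40,"tz":0,"gripper":-0.3},{"rx":0,"ry":0,"rz":0,"tx":0,"ty":0,"tz":0,"gripper":-0.3},{"rx":0,"ry":0,"rz":0,"tx":0,"ty":0,"tz":0,"gripper":-0.3}])

```text
t: 13.4
tool_pos: [0.4691, 0.3541, 0.2017]
tool_rot: [[-0.668, 0.744, 0.0], [0.744, 0.668, -0.0], [-0.0, 0.0, -1.0]]
contact_force: [-0.2, -0.3, 0.1]
finger_gap: 0.0555
```

```bash
python3 - <<'E'
from h import *
s=state();print(s['tool_pos'],s['contact_force'],s['finger_gap'],s['t'])
im=get_image('scene'); save(im,'scene6.png'); im2=get_image('top'); save(im2,'top6.png')
save(np.hstack([cv2.resize(i,(400,400),interpolation=cv2.INTER_CUBIC) for i in(im[160:205,332:377],im2[165:210,265:310])]),'z7.png')
P=plane('top',[(292.94,184.92)],.0715)[0]; print('mark',P)
a=np.linspace(0,6.283,100)
for n in('top','scene'):
  p=proj(n,np.array([.577,.1055,.07])+np.c_[.024*np.cos(a),.024*np.sin(a),0*a]); o=np.array([265,165] if n=='top' else [332,160]); q=(p+.5-o)*8.89; print(n,q.min(0),q.max(0))
E
```

```text
[0.4691041  0.35408511 0.20169382] [-0.19884342 -0.29445016  0.09162385] 0.0554992714805669 13.4
mark [0.59926606 0.08080985 0.0715    ]
top [117.63209755 176.39193899] [250.03592184 308.1715478 ]
scene [130.6457562  210.35023383] [268.65528956 300.41027391]
```

View pics/z7.png

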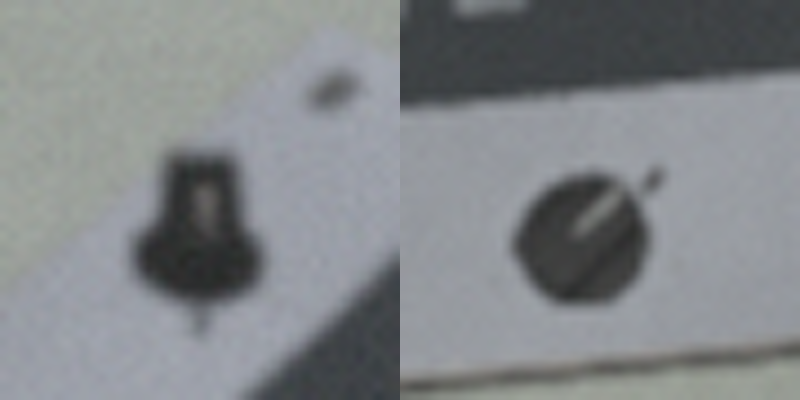

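In the top view the pointer line runs from (577,237) to (620,192), with the mark at (655,181) beyond it. The skirt is centred about (583,238), as predicted for a seated knob. One quick sub-pixel check of the pointer angle before I hand in.

```bash
python3 - <<'E'
from h import *
t=cv2.imread('pics/top6.png').mean(2)
yy,xx=np.mgrid[183:195,282:292]; g=t[183:195,282:292]
# skirt disc mask, bright line inside
m=((xx-285.3)**2+(yy-191.3)**2<6**2)&(g>85); print(g.round().astype(int))
P=plane('top',np.c_[xx[m],yy[m]],.102)[:,:2]; w=(g[m]-80); c=np.average(P,axis=0,weights=w); C=np.cov(P.T,aweights=w); v=np.linalg.eigh(C)[1][:,1]; print('line angle',np.degrees(np.arctan2(v[1],v[0])),'centroid',c,'bearing from axis',np.degrees(np.arctan2(c[1]-.1055,c[0]-.577)))
D=(t[180:205,270:300]<100).astype(np.uint8);n,l,st,ce=cv2.connectedComponentsWithStats(D);k=1+np.argmax(st[1:,4]);print(st[k],ce[k]+[270,180])
E
```

```text
[[157 154 157 158 150 153 158 159 159 159]
 [157 142 130 125 113 117 130 142 153 159]
 [125  98  80  75  65  65  85 114 136 147]
 [ 70  59  54  58  53  62  92 107 108 130]
 [ 51  51  55  58  65  95 118 105  77 106]
 [ 54  59  59  66  95 118 110  80  60  77]
 [ 60  58  65  97 110 102  81  63  62  66]
 [ 62  62  79 106  98  73  63  64  57  52]
 [ 59  64  79  86  71  66  63  58  48  52]
 [ 62  62  63  63  64  61  58  49  51  59]
 [ 63  63  62  62  63  55  53  52  58  64]
 [ 63  64  64  61  58  51  54  59  62  66]]
line angle 135.01188216565146 centroid [0.58475643 0.09787327] bearing from axis -44.516941954831275
[  8   5  15  14 153] [285.03921569 191.82352941]
```

```bash
python3 -c "
from plant import *
print(job_done())"
```

```text
the job is handed in; nothing more can be done
None
```

I put the knob back on its D-shaft, turned its pointer to the mark, let go and handed the job in at about 13.5 s. No verdict was reported.

- **Going on:** The flat was aligned at the first angle I tried. The force readings at the tool stayed under 8 N throughout; they were taken at the end of each step, not continuously.
- **Seated:** It touched the deck at a tool height of 0.0767 m, which is the deck height plus the grasp offset. I never read the 6–17 N catch peak: the vertical force rose to about 4 N, then turned to a downward pull of about 5 N, then to deck contact. I took that as the snap. The last pictures show the skirt centred and at deck level.
- **Pointer:** The gripper let go at −48.0° against a target of −48.2°. The last top picture gives about −45° for the pointer line, some 3° off and within the 11° allowed.
- **Clear at the end:** The arm is well away from the knob, with no contact force. I didn't measure the bystanders again, but no move was planned near them.

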